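# Pick the carton from behind the bottles

### The arm

A 6-joint arm with a two-finger parallel gripper is mounted at the origin on a cart in front of the work surface, level with it; the furniture and walls round the work are solid. World frame = base frame: x ahead of the robot, y to its left, z up, the work surface at z = 0. Lengths are in m, angles in degrees, forces in N, time in s.
With the tool pointing down it reaches from about 0.35 to 0.775 m from the base axis. Payload 5.5 kg.
Tool frame: the origin (TCP) lies at the centre of the arm's flange, where the gripper is bolted on; the fingertips stand 173 mm ahead of it and the grasp point (between the pads) lies 155 mm ahead of it; z points along the fingers, y is the line along which they close (so a half turn about z gives the same grasp; the last joint's range is limited). The gripper opens to 85 mm and grips with 20 to 120 N. Pads are 22 mm wide; open, the fingers measure 114 mm over their backs; the gripper's body (76 mm by 85 mm) begins 54 mm behind the grasp point. The pads swing forward as they close: fully open they stand 13 mm farther back than shut.
Start: joints at [61.673, 17.945, 2.641, 74.691, 0, 82.002], TCP at [0.2, 0.539, 0.405] pointing down, gripper open.
Joint ranges: [-158.12, 158.12], [-49.38, 96.58], [-58.88, 72.47], [-126.05, 133.96], [-84.25, 85.87], [-180, 180]. Speed limits (degrees/s): [147.25, 147.25, 180, 180, 180, 180].

### API

Orientations are given as a 3x3 rotation matrix whose columns are the frame's x, y, z axes.
In Python, from plant import r gives the robot as it stands.
- The arm moves only by the tool send_rows, never from a script. Its argument "deltas" is a list of rows, each a list of 6 numbers: the shift along the tool's x, y, z in m, then the turn, a rotation vector about the tool's x, y, z in rad. A call has 1 to 12 rows; each row shifts and turns the commanded pose from where the row before left it, along the tool's axes as they then stand; what a row does not reach is not made up. A row lasts 1/8 s, in which the tool goes at most 62.5 mm and 10.7 degrees, less where a joint would pass 70% of its speed; a pose out of reach is approached as far as the arm can. A call is refused whole if a number of a shift passes 0.0625 or a number of a turn 0.188, either way. A call with a gripper value outside its range is refused whole. "jaw" is the opening, from -1 (shut) to 1 (fully open), set as the call begins (left out, the last holds). The fingers move at their own pace and stop on an object; the grip force is fixed at half the most. Time passes only in rows, so rows that do not move let the fingers close. It gives the time, the measured TCP pose, the force, the opening and the grip force at its end, in the units of the state.
- r.read_state(): the state, without advancing time (a new reading comes with each control period).
- r.grab_frame(name): name is "side" or "top" or "wrist"; returns a dict with "image" (420x560x3 uint8, red, green, blue), "depth" (420x560 float32, m along the optical axis (not along the pixel's ray), 0 where there is no reading), "vfov" (degrees; the focal length in pixels is half the picture's height over the tangent of half this angle, whatever the lens; pixels are square), "cx", "cy" (the principal point, pixels), "xyz" and "rotation" of the camera in the world. Camera axes: x right, y down, z forward; pixel columns grow to the right and rows downward; lengths in m; the calibration is good to about 2 mm. A picture is of the moment at which its call begins.
- r.finish_job(): hands the job in; it is judged then, once.
The state is a dict: "clock": time; "qpos": joint angles; "qvel": joint speeds; "joint_torque": joint torques, N m; "tool_pos": TCP position; "orientation": TCP orientation; "contact_force": force on the tool from outside, world axes, zero at the start; "moment": the same for the moment, N m; "width": finger opening in m; "grip_force": force on a finger pad.
Only numpy, scipy, OpenCV 4.12 (cv2) and the standard library are available. Lean on these libraries where they do the work, as an engineer would, in place of code of your own. Each camera call takes 0.05 s, during which the arm holds its last target. There are 200 camera calls.

### The job

Fetch the white carton that lies behind the two small bottles in the grey stock tray, for the order being packed: first stand both bottles upright on the black side mat, then lay the carton flat in the middle of the cardboard shipping tray with its long side along the tray's long side, and only then stand each bottle back on the very spot in the stock tray where it stood at the start. Do not tip the bottles or the carton over and leave the other things on the table where they are.

Things in the scene. Friction and masses are not known exactly. Their poses are not given: they have to be found in the camera images.
- white_carton: white closed product carton, 61 (its x) x 100 (its y) x 46 (z) mm, 0.11 kg, lying flat at the back of the stock tray, about 8 mm behind the bottles. Origin at the centre of its underside, z up, y along its long side. Grip it across its 61 mm side (along x), which needs the bottles gone: a finger does not fit between
- rollon: upright roll-on bottle, black body and tall red cap, 36 (x) x 42 (y) x 106 (z) mm; standing in the front row of the stock tray, left or right. Origin at the centre of its underside, z up. Grip it from above across its sides (along the stock tray's y, where there is room), about 70 mm above its underside
- dropper: upright brown dropper bottle, 33 x 34 x 102 mm: round body 33 mm thick up to 65 mm, then a narrow collar and a black rubber-like bulb 13 mm thick, all rigid; in the front row of the stock tray beside the roll-on, their axes about 84 mm apart. Origin at the centre of its underside, z up. Grip the body from above across its sides (along the stock tray's y), about 60 mm above its underside
- stock_tray: fixed grey plastic tray, 165 (x) x 150 (y) mm, floor 3 mm thick, rim only 8 mm high. Origin at the centre of its underside; its x points from the front row (the bottles, at x about -40 mm) to the back (the carton, at x about +19 mm), its y to the left
- shipping_tray: fixed cardboard tray, 150 (its x, the long side) x 130 (y) mm outside, floor 3 mm thick, walls 3 mm thick and 15 mm high. Origin at the centre of its underside, z up
- side_mat: fixed flat black rubber mat without rim, 150 (its x) x 120 (y) mm, 3 mm thick: the side area for the bottles. Origin at the centre of its underside, z up. Both bottles fit with 80 mm between their axes along x
- pump_bottle: bystander: white pump bottle, 52 x 60 x 156 mm, standing behind the work. Origin at the centre of its underside
- stapler: bystander: dark green stapler, 34 x 131 x 46 mm, behind the work on the right. Origin at the centre of its underside
- calculator: bystander: desk calculator, 115 x 68 x 14 mm, lying near the robot. Origin at the centre of its underside
- label_roll: bystander: white roll of labels on end, 69 mm in diameter, 52 mm high, behind the work between pump bottle and stapler. Origin at the centre of its underside
Things that resemble listed ones, but are neither listed nor needed, are in the scene too. What is shaped like the rollon but purple is not meant.

How it is judged:
By the outcome, as a careful person would: the job done as asked, in the order asked, and still so for the second after the job is handed in, with the robot touching nothing.
It also fails if it takes over 122 s, if anything falls off the work surface, if the arm or the gripper's body presses on something with over 40 N, if the wrist force passes 120 N, or if a joint passes its speed limit or range.

## Working session

There is one attempt and no reset: what is moved stays moved. The work goes in short steps, Python scripts to look and compute and a tool call to move; the robot and the scene stay as the last step left them, time stands still between calls to the robot, and variables do not carry over. Pictures are saved under pics/ and viewed, at most 14 in all, crops included, and the job is handed in when it is done.

Besides the shell and the picture viewer there is one more tool, called after "Emit:" as name(argument=value, ...) on one line, values as JSON. send_rows: Moves the arm, as the interface text tells. Its arguments: {"type":"object","properties":{"deltas":{"type":"array","items":{"type":"array","items":{"type":"number"}}},"jaw":{"type":"number"}},"required":["deltas"]}

```bash
ls; mkdir -p pics
cat > h.py <<'E'
import numpy as np, cv2, pickle
from plant import r
def grab(n,tag):
    f=r.grab_frame(n); pickle.dump(f,open(f'{tag}.pkl','wb')); cv2.imwrite(f'pics/{tag}.png',f['image'][:,:,::-1]); return f
def cloud(f):
    d=f['depth']; h,w=d.shape; F=h/2/np.tan(np.radians(f['vfov'])/2)
    u,v=np.meshgrid(np.arange(w),np.arange(h))
    P=np.stack([(u-f['cx'])/F*d,(v-f['cy'])/F*d,d],-1)@np.array(f['rotation']).T+np.array(f['xyz'])
    P[d==0]=np.nan; return P
E
python3 - <<'E'
from h import *
for n in('top','side'):
    f=grab(n,n+'0'); print(n,f['xyz'],np.round(f['rotation'],3).tolist(),f['vfov'],f['cx'],f['cy'],(f['depth']==0).mean())
s=r.read_state(); print(s['clock'],s['tool_pos'],np.round(s['orientation'],3).tolist(),s['width'])
E
```

```text
pics
top [0.40260157 0.21301053 0.98492851] [[-0.006, -0.998, 0.055], [-1.0, 0.006, -0.012], [0.011, -0.055, -0.998]] 55.11728699525187 286.64283953548613 211.2739060418533 0.004056122448979592
side [ 0.09223648 -0.45554385  0.71716721] [[0.893, -0.286, 0.348], [-0.45, -0.601, 0.661], [0.02, -0.746, -0.665]] 51.983335778520846 274.85978003941534 215.43786935160827 0.004221938775510204
0.1 [0.19968657 0.53901627 0.40390845] [[-0.938, 0.347, -0.001], [0.347, 0.938, -0.001], [0.0, -0.002, -1.0]] 0.08525412087291093
```

View pics/top0.png

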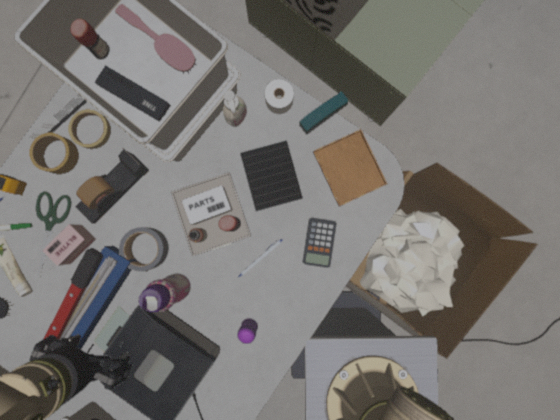

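View pics/side0.png

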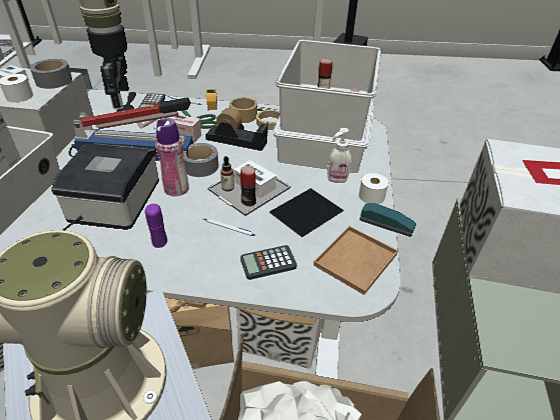

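Top view: the stock tray is at about (212,213), with the dropper at (196,236) and the roll-on at (229,224). The mat is at (271,175) and the shipping tray at (349,168). The calculator is at (320,242) and a pen at (260,258). There are three roll-on look-alikes: top (229,224), red cap in the stock tray; top (90,40), red cap inside the big bin; and top (247,330), purple. The one in the stock tray fits.

```bash
cat > m.py <<'E'
from h import *
f=pickle.load(open('top0.pkl','rb'));P=cloud(f);im=f['image']
g=pickle.load(open('side0.pkl','rb'));Q=cloud(g)
for n,(u,v) in dict(table=(300,225),mat=(271,175),ship=(349,168),ros=(229,222),drop=(195,235),carton=(195,210),calc=(320,242)).items(): print(n,np.round(P[v,u],4))
def rect(mask,n):
    k=cv2.connectedComponentsWithStats(mask.astype(np.uint8)); 
    i=1+np.argmax(k[2][1:,4]); X=P[k[1]==i][:,:2]; X=X[~np.isnan(X).any(1)]
    print(n,k[2][i].tolist(),cv2.minAreaRect((X*1000).astype(np.float32)))
hsv=cv2.cvtColor(im,cv2.COLOR_RGB2HSV)
def roi(a,b,c,d):
    m=np.zeros(im.shape[:2],bool); m[c:d,a:b]=1; return m
rect(roi(230,310,130,220)&(hsv[...,2]<75),'mat')
rect(roi(305,395,120,215)&(hsv[...,1]>80),'ship')
z=P[...,2]; 
rect(roi(165,260,165,260)&(z>.042)&(z<.056),'carton')
# both clouds, tops of bottles
for nm,C,z0,z1,R in (('top',P,.08,.13,None),('side',Q,.03,.13,None)):
    X=C.reshape(-1,3); c=P[213,212]
    X=X[(abs(X[:,0]-c[0])<.11)&(abs(X[:,1]-c[1])<.11)&(X[:,2]>z0)&(X[:,2]<z1)]
    print(nm,len(X)); 
    np.save(nm+'b.npy',X)
cv2.imwrite('pics/crop1.png',cv2.resize(im[140:275,150:330],None,fx=4,fy=4,interpolation=cv2.INTER_CUBIC)[:,:,::-1])
E
python3 m.py
```

```text
table [0.4231 0.1693 0.0039]
mat [0.546  0.2394 0.0047]
ship [0.5621 0.0479 0.0063]
ros [0.4283 0.3282 0.1098]
drop [0.4006 0.4051 0.0939]
carton [0.4584 0.4148 0.0508]
calc [0.3817 0.1221 0.0165]
mat [241, 141, 61, 69, 2790] ((545.8453369140625, 239.63047790527344), (146.29859924316406, 115.9220199584961), 15.100769996643066)
ship [314, 130, 72, 75, 3114] ((563.0079956054688, 47.63539123535156), (146.62086486816406, 128.9784698486328), 24.603788375854492)
carton [182, 186, 49, 39, 1132] ((471.1291809082031, 390.677978515625), (61.18334197998047, 100.27759552001953), 20.28925895690918)
top 312
side 1174
```

View pics/crop1.png

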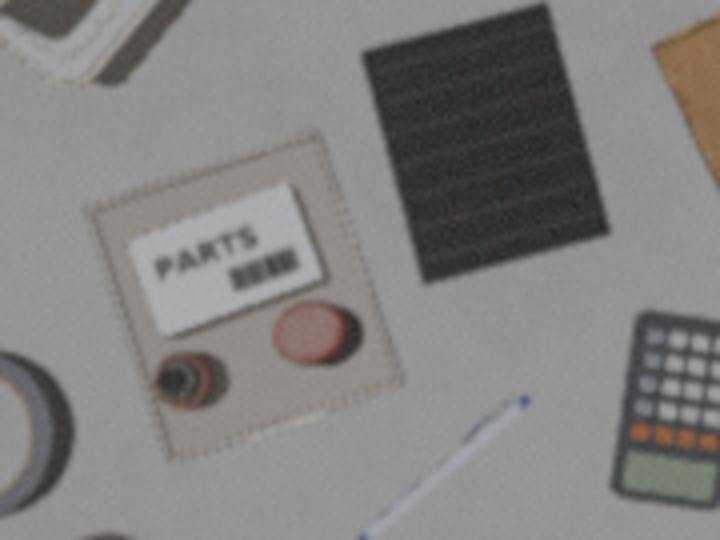

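The crop confirms it: the red cap at (310,333) and the dropper bulb at (175,378) stand in the grey tray, with the carton ("PARTS") behind them. Next I measure the bottle axes and the tray yaw.

```bash
cat > m2.py <<'E'
from h import *
from scipy.optimize import least_squares
f=pickle.load(open('top0.pkl','rb'));P=cloud(f)
g=pickle.load(open('side0.pkl','rb'));Q=cloud(g)
t=np.load('topb.npy');s=np.load('sideb.npy')
for n,c in(('roll',(.428,.328)),('drop',(.40,.40))):
    X=t[np.hypot(t[:,0]-c[0],t[:,1]-c[1])<.032]
    zt=np.percentile(X[:,2],97);T=X[X[:,2]>zt-.006]
    print(n,'top ztop',zt,len(T),'ctr',cv2.minAreaRect((T[:,:2]*1000).astype(np.float32)),T.mean(0))
    Y=s[np.hypot(s[:,0]-c[0],s[:,1]-c[1])<.035]
    zs=np.percentile(Y[:,2],98);T=Y[Y[:,2]>zs-.006];print('  side ztop',zs,len(T),T.mean(0),np.ptp(T[:,:2],axis=0))
    for a,b in((.03,.045),(.045,.06),(.06,.075),(.075,.1)):
        B=Y[(Y[:,2]>a)&(Y[:,2]<b)]
        if len(B)<15: continue
        o=least_squares(lambda p:np.hypot(B[:,0]-p[0],B[:,1]-p[1])-p[2],[*c,.017],loss='soft_l1',f_scale=.001)
        print('  slice',a,len(B),np.round(o.x*1000,1))
# carton and tray in side view
X=Q.reshape(-1,3);m=(np.hypot(X[:,0]-.471,X[:,1]-.391)<.075)&(X[:,2]>.042)&(X[:,2]<.056);
im=g['image'].reshape(-1,3).astype(int)
X2=X[m];print('side carton',cv2.minAreaRect((X2[:,:2]*1000).astype(np.float32)))
# stock tray mask by warmth (r-b) in top
im=f['image'].astype(int);w=im[...,0]-im[...,2];w=cv2.GaussianBlur(w.astype(np.float32),(0,0),1.2)
print('warm tray',w[240,215],'table',w[290,215],w[225,300])
m=np.zeros(w.shape,np.uint8);m[165:262,165:258]=(w[165:262,165:258]>.5*(w[240,215]+w[225,300]))
m=cv2.morphologyEx(m,cv2.MORPH_OPEN,np.ones((3,3)))
k=cv2.connectedComponentsWithStats(m);i=1+np.argmax(k[2][1:,4]);Y=P[k[1]==i][:,:];Y=Y[(Y[:,2]<.015)]
print('tray',cv2.minAreaRect((Y[:,:2]*1000).astype(np.float32)))
E
python3 m2.py
```

```text
roll top ztop 0.11074490034099153 177 ctr ((426.3954772949219, 334.04931640625), (30.57123565673828, 33.0914306640625), 0.5457246899604797) [0.42670533 0.33438709 0.10801809]
  side ztop 0.1078788916182168 89 [0.42616127 0.32942332 0.10555303] [0.02944776 0.03562242]
  slice 0.03 94 [433.9 339.   24.4]
  slice 0.045 68 [433.3 338.7  24.4]
  slice 0.06 74 [429.3 333.5  19.4]
  slice 0.075 132 [429.6 333.3  19.2]
drop top ztop 0.10567656605655175 22 ctr ((400.6841735839844, 411.2919616699219), (10.907793045043945, 8.721043586730957), 89.61517333984375) [0.40038445 0.41071165 0.10284403]
  side ztop 0.1000246781719126 18 [0.39975724 0.40666105 0.09860727] [0.01002518 0.00931892]
  slice 0.03 80 [406.5 418.5  24.9]
  slice 0.045 69 [401.4 410.5  16.5]
  slice 0.06 62 [402.2 412.2  13.4]
  slice 0.075 63 [ -49137.4 -127984.4  137615. ]
side carton ((453.0572814941406, 382.123046875), (101.44788360595703, 103.22105407714844), 19.562110900878906)
warm tray 9.261748 table 0.0099361865 0.25640708
tray ((452.9131164550781, 386.68988037109375), (167.4058837890625, 149.0472869873047), 18.648813247680664)
```

```bash
cat > d.py <<'E'
# usage: d.py x y z yaw(of tool x, deg) : remaining turn about tool z, then shift in the turned tool axes
import sys; from h import *
def go(x,y,z,yaw):
    s=r.read_state();R=np.array(s['orientation']);p=np.array(s['tool_pos'])
    y0=np.degrees(np.arctan2(R[1,0],R[0,0]));w=np.radians((yaw-y0+180)%360-180)
    a=np.radians(yaw);ex=np.array([np.cos(a),np.sin(a),0]);ey=np.array([np.sin(a),-np.cos(a),0])
    d=np.array([x,y,z])-p
    print('t',s['clock'],'p',np.round(p,4),'yaw',round(y0,2),'tilt',np.round(R[:2,2],4),'q6',round(s['qpos'][5],1),'width',round(s['width'],4),'F',np.round(s['contact_force'],1),
      '\n turn_z(rad)',round(-w,4),'then shift',np.round([d@ex,d@ey,-d[2]],4))
if __name__=='__main__': go(*map(float,sys.argv[1:]))
E
python3 - <<'E'
from h import *
f=pickle.load(open('top0.pkl','rb'));P=cloud(f)
print(P[297,155],P[290,175],P[250,142])
# height max along path corridor
X=P.reshape(-1,3);a=np.array([.2,.539]);b=np.array([.42,.375]);t=(b-a)/np.linalg.norm(b-a);q=X[:,:2]-a
l=q@t;n=abs(q@[-t[1],t[0]]);
for k in np.arange(0,.3,.04): m=(l>k)&(l<k+.04)&(n<.09);print(round(k,2),np.nanmax(X[m,2]) if m.any() else None)
E
python3 d.py .42 .375 .404 198.65
```

```text
[0.28202641 0.45876945 0.19847595] [0.2865488  0.43692595 0.13601013] [0.36494317 0.55286945 0.00197543]
0.0 0.5556055899764604
0.04 0.5720618265601973
0.08 0.2061364699378777
0.12 0.20603550283331273
0.16 0.05226886274870679
0.2 0.1065638855333062
0.24 0.10094992012652149
0.28 0.11234223423281975
t 0.1 p [0.1997 0.539  0.4039] yaw 159.67 tilt [-0.0008 -0.0014] q6 82.0 width 0.0853 F [ 0.5 -0.2 -1. ] 
 turn_z(rad) -0.6803 then shift [-1.563e-01 -2.259e-01 -1.000e-04]
```

Emit:
send_rows(deltas=[[0, 0, -0.01, 0, 0, -0.17], [0, 0, -0.01, 0, 0, -0.17], [0, 0, -0.01, 0, 0, -0.17], [0, 0, -0.01, 0, 0, -0.17], [-0.026, -0.038, 0, 0, 0, 0], [-0.026, -0.038, 0, 0, 0, 0], [-0.026, -0.038, 0, 0, 0, 0], [-0.026, -0.038, 0, 0, 0, 0], [-0.026, -0.038, 0.02, 0, 0, 0], [-0.026, -0.036, 0.02, 0, 0, 0], [0, 0, 0, 0, 0, 0], [0, 0, 0, 0, 0, 0]])

```text
clock: 1.6
tool_pos: [0.4196, 0.3748, 0.4045]
orientation: [[-0.948, -0.319, -0.001], [-0.319, 0.948, -0.0], [0.001, 0.0, -1.0]]
contact_force: [-0.1, 0.5, 0.7]
width: 0.0855
grip_force: 0.0
```

```bash
python3 d.py .42 .375 .404 198.65
python3 - <<'E'
from h import *
f=grab('wrist','w0');print(f['xyz'],np.round(f['rotation'],3).tolist())
E
```

```text
t 1.6 p [0.4196 0.3748 0.4045] yaw -161.4 tilt [-0.0011 -0.0002] q6 15.0 width 0.0855 F [-0.1  0.5  0.7] 
 turn_z(rad) -0.0008 then shift [-0.0004  0.      0.0005]
[0.35149383 0.35144948 0.37381494] [[-0.319, 0.91, 0.266], [0.948, 0.306, 0.09], [0.0, 0.281, -0.96]]
```

View pics/w0.png

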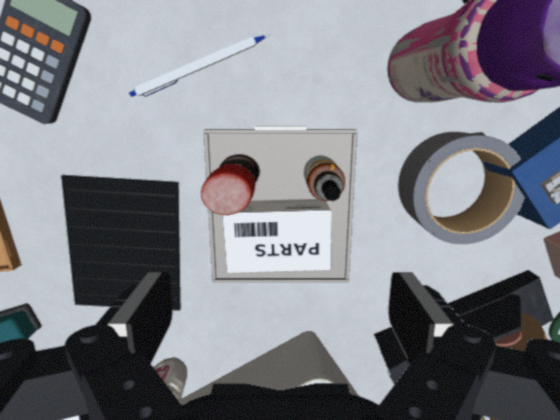

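The wrist view shows the roll-on cap at (228,190), the dropper bulb at (330,188), the carton at (277,240) and tray corners at about (207,130), (356,130), (349,279) and (216,279). The mat is at (124,242). I measure from this close view.

```bash
cat > m3.py <<'E'
from h import *
f=pickle.load(open('w0.pkl','rb'));P=cloud(f);X=P.reshape(-1,3);im=f['image'].astype(int)
print('table z',np.nanmedian(P[100:120,60:120,2]),'mat z',np.nanmedian(P[200:280,90:160,2]))
def box(m,n):
    A=X[m.ravel()];A=A[~np.isnan(A).any(1)];b=cv2.minAreaRect((A[:,:2]*1000).astype(np.float32));print(n,len(A),'z',np.round(np.median(A[:,2]),4),np.round(b[0],1),np.round(b[1],1),round(b[2],2))
def near(x,y,rr): return np.hypot(P[...,0]-x,P[...,1]-y)<rr
z=P[...,2]
box(near(.471,.391,.065)&(z>.044)&(z<.054),'carton')
box(near(.428,.334,.03)&(z>.1),'roll cap')
box(near(.428,.334,.03)&(z>.07),'roll >.07')
box(near(.40,.41,.025)&(z>.097),'drop tip')
box(near(.40,.41,.03)&(z>.04)&(z<.066),'drop body')
u,v=np.meshgrid(range(560),range(420))
w=im[...,0]-im[...,2]
box((u>195)&(u<365)&(v>120)&(v<290)&(z<.015)&(cv2.GaussianBlur(w.astype(np.float32),(0,0),1)>4),'tray')
box((u>55)&(u<190)&(v>165)&(v<312)&(im.sum(2)<150)&(z<.012),'mat')
E
python3 m3.py
```

```text
table z -2.1709005074782572e-05 mat z 0.0029103626292841522
carton 6362 z 0.0484 [458.6 384.4] [90.2 99.9] 19.89
roll cap 19870 z 0.2973 [427.3 334.4] [33.  58.4] 22.62
roll >.07 20286 z 0.2971 [426.6 334. ] [34.1 58.7] 25.89
drop tip 16703 z 0.2977 [403.6 410.6] [28.8 50. ] 8.91
drop body 581 z 0.0621 [403.1 413.1] [40.1 32.7] 62.19
tray 595 z 0.0038 [424.1 368.8] [ 71.8 156.1] 23.08
mat 12289 z 0.0029 [545.8 239. ] [147.6 117.9] 15.02
```

```bash
cat >> m3.py <<'E'
print('---')
box((u>215)&(u<340)&(v>203)&(v<285)&(z>.044)&(z<.053),'carton')
a=np.radians(18.5);e=np.array([[np.cos(a),np.sin(a)],[-np.sin(a),np.cos(a)]])
def ext(m,n):
    A=X[m.ravel()];L=A[:,:2]@e.T;lo,hi=np.percentile(L,[1,99],axis=0);c=(lo+hi)/2
    print(n,len(A),'zmax',np.round(np.percentile(A[:,2],95),4),'size',np.round((hi-lo)*1000,1),'ctr',np.round(c@e*1000,1))
ext(near(.428,.334,.035)&(z>.100)&(z<.115),'roll cap')
ext(near(.40,.41,.025)&(z>.094)&(z<.115),'drop tip')
ext(near(.40,.41,.03)&(z>.056)&(z<.068),'drop shoulder')
E
python3 m3.py | sed 1,/---/d; python3 d.py .427 .334 .228 198.65
```

```text
carton 6357 z 0.0484 [472.1 389.3] [61.6 99.9] 19.97
roll cap 1704 zmax 0.1091 size [30.3 35.8] ctr [427.2 333.4]
drop tip 239 zmax 0.1039 size [11.7 11.9] ctr [401.5 409.8]
drop shoulder 466 zmax 0.0655 size [30.5 31.8] ctr [401.2 409.9]
t 1.65 p [0.4193 0.3753 0.405 ] yaw -161.34 tilt [-0.0003  0.0003] q6 15.0 width 0.0853 F [-0.4 -0.6  0.1] 
 turn_z(rad) 0.0002 then shift [ 0.0059 -0.0416  0.177 ]
```

Emit:
send_rows(deltas=[[0.006, -0.0205, 0, 0, 0, 0], [0, -0.021, 0.02, 0, 0, 0], [0, 0, 0.03, 0, 0, 0], [0, 0, 0.03, 0, 0, 0], [0, 0, 0.03, 0, 0, 0], [0, 0, 0, 0, 0, 0], [0, 0, 0, 0, 0, 0]], jaw=0.5)

```text
clock: 2.52
tool_pos: [0.4274, 0.3338, 0.2962]
orientation: [[-0.947, -0.32, 0.001], [-0.32, 0.947, 0.001], [-0.002, 0.0, -1.0]]
contact_force: [-0.0, -0.7, -0.1]
width: 0.0641
grip_force: 0.0
```

```bash
python3 d.py .4272 .3334 .228 198.65;python3 - <<'E'
from h import *
f=grab('wrist','w1')
E
```

```text
t 2.525 p [0.4274 0.3338 0.2962] yaw -161.33 tilt [0.0015 0.0008] q6 10.8 width 0.0641 F [-0.  -0.7 -0.1] 
 turn_z(rad) 0.0003 then shift [ 0.0003 -0.0004  0.0682]
```

View pics/w1.png

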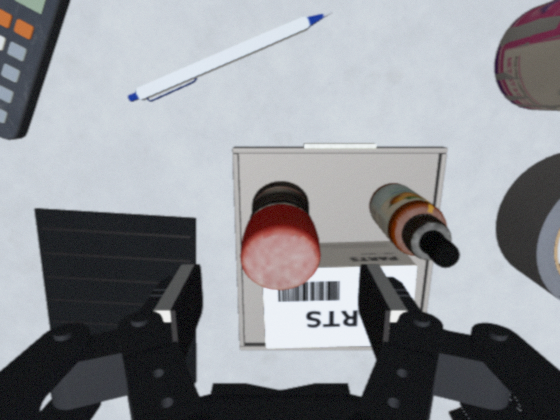

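The cap at (280,248) is centred between the fingers at (180,320) and (380,320), and the dropper is clear. I descend and grip.

Emit:
send_rows(deltas=[[0, 0, 0.02, 0, 0, 0], [0, 0, 0.02, 0, 0, 0], [0, 0, 0.018, 0, 0, 0], [0, 0, 0.01, 0, 0, 0], [0, 0, 0, 0, 0, 0], [0, 0, 0, 0, 0, 0]])

```text
clock: 3.32
tool_pos: [0.4278, 0.3339, 0.2277]
orientation: [[-0.948, -0.32, 0.001], [-0.32, 0.948, 0.001], [-0.002, 0.0, -1.0]]
contact_force: [0.4, 0.3, 0.6]
width: 0.064
grip_force: 0.0
```

Emit:
send_rows(deltas=[[0, 0, 0, 0, 0, 0], [0, 0, 0, 0, 0, 0], [0, 0, 0, 0, 0, 0], [0, 0, 0, 0, 0, 0], [0, 0, 0, 0, 0, 0], [0, 0, 0, 0, 0, 0]], jaw=-1)

```text
clock: 4.08
tool_pos: [0.4279, 0.334, 0.2278]
orientation: [[-0.948, -0.32, 0.002], [-0.32, 0.948, 0.001], [-0.002, 0.001, -1.0]]
contact_force: [-0.3, -0.4, 5.8]
width: 0.0383
grip_force: 60.5
```

```bash
python3 d.py .5072 .2290 .288 198.65
```

```text
t 4.075 p [0.4279 0.334  0.2278] yaw -161.37 tilt [0.0019 0.0013] q6 10.9 width 0.0383 F [-0.3 -0.4  5.8] 
 turn_z(rad) -0.0003 then shift [-0.0416 -0.1248 -0.0602]
```

Emit:
send_rows(deltas=[[0, 0, -0.01, 0, 0, 0], [0, 0, -0.025, 0, 0, 0], [0, 0, -0.025, 0, 0, 0], [-0.0075, -0.008, -0.01, 0, 0, 0], [-0.016, -0.0172, 0, 0, 0, 0], [-0.022, -0.0237, 0, 0, 0, 0], [-0.022, -0.0237, 0, 0, 0, 0], [-0.022, -0.0237, 0, 0, 0, 0], [-0.016, -0.0172, 0, 0, 0, 0], [-0.0108, -0.0115, 0, 0, 0, 0], [-0.005, -0.0053, 0, 0, 0, 0], [0, 0, 0, 0, 0, 0]])

```text
clock: 5.58
tool_pos: [0.5841, 0.2486, 0.2962]
orientation: [[-0.948, -0.319, -0.001], [-0.319, 0.948, -0.0], [0.001, 0.0, -1.0]]
contact_force: [0.1, 1.0, -0.9]
width: 0.0384
grip_force: 60.2
```

Emit:
send_rows(deltas=[[0, 0, 0.015, 0, 0, 0], [0, 0, 0.02, 0, 0, 0], [0, 0, 0.015, 0, 0, 0], [0, 0, 0.008, 0, 0, 0], [0, 0, 0.004, 0, 0, 0], [0, 0, 0, 0, 0, 0], [0, 0, 0, 0, 0, 0]])

```text
clock: 6.45
tool_pos: [0.5843, 0.249, 0.2354]
orientation: [[-0.948, -0.319, 0.001], [-0.319, 0.948, 0.0], [-0.001, -0.0, -1.0]]
contact_force: [0.0, 0.5, -0.6]
width: 0.0383
grip_force: 60.2
```

```bash
python3 d.py .5844 .2494 .2282 198.65
```

```text
t 6.45 p [0.5843 0.249  0.2354] yaw -161.37 tilt [0.0012 0.0004] q6 -2.8 width 0.0383 F [ 0.   0.5 -0.6] 
 turn_z(rad) -0.0003 then shift [-0.0002  0.0003  0.0072]
```

Emit:
send_rows(deltas=[[0, 0, 0.004, 0, 0, 0], [0, 0, 0.002, 0, 0, 0], [0, 0, 0.001, 0, 0, 0], [0, 0, 0, 0, 0, 0]])

```text
clock: 6.95
tool_pos: [0.584, 0.249, 0.2278]
orientation: [[-0.948, -0.319, 0.0], [-0.319, 0.948, 0.0], [-0.0, 0.0, -1.0]]
contact_force: [0.8, -1.0, 0.3]
width: 0.0386
grip_force: 60.3
```

Emit:
send_rows(deltas=[[0, 0, 0.0005, 0, 0, 0], [0, 0, 0.0005, 0, 0, 0], [0, 0, 0, 0, 0, 0]])

```text
clock: 7.32
tool_pos: [0.5841, 0.249, 0.2278]
orientation: [[-0.948, -0.32, 0.001], [-0.32, 0.948, 0.0], [-0.001, -0.0, -1.0]]
contact_force: [-2.1, -1.4, 6.2]
width: 0.0383
grip_force: 60.9
```

Emit:
send_rows(deltas=[[0, 0, 0, 0, 0, 0], [0, 0, 0, 0, 0, 0], [0, 0, 0, 0, 0, 0], [0, 0, 0, 0, 0, 0]], jaw=0.5)

```text
clock: 7.82
tool_pos: [0.5839, 0.2489, 0.2265]
orientation: [[-0.948, -0.319, -0.0], [-0.319, 0.948, -0.0], [0.0, 0.0, -1.0]]
contact_force: [-0.5, -0.4, 0.5]
width: 0.0637
grip_force: 0.0
```

Emit:
send_rows(deltas=[[0, 0, -0.02, 0, 0, 0], [0, 0, -0.04, 0, 0, 0], [0, 0, -0.04, 0, 0, 0], [0, 0, -0.03, 0, 0, 0], [0, 0, 0, 0, 0, 0]])

```text
clock: 8.45
tool_pos: [0.5848, 0.2492, 0.3598]
orientation: [[-0.948, -0.32, 0.006], [-0.32, 0.948, 0.002], [-0.006, -0.0, -1.0]]
contact_force: [0.6, 0.3, -0.3]
width: 0.0638
grip_force: 0.0
```

```bash
python3 d.py .4013 .4099 .310 198.65
python3 - <<'E'
from h import *
f=grab('wrist','w2');P=cloud(f);z=P[...,2]
m=(np.hypot(P[...,0]-.584,P[...,1]-.249)<.04)&(z>.1)&(z<.115);A=P[m]
a=np.radians(18.5);e=np.array([[np.cos(a),np.sin(a)],[-np.sin(a),np.cos(a)]]);L=A[:,:2]@e.T;lo,hi=np.percentile(L,[1,99],axis=0)
print(hi-lo,(lo+hi)/2@e,np.percentile(A[:,2],[5,50,95]))
E
```

```text
t 8.45 p [0.5848 0.2492 0.3598] yaw -161.37 tilt [0.0057 0.0016] q6 -2.8 width 0.0638 F [ 0.6  0.3 -0.3] 
 turn_z(rad) -0.0003 then shift [0.1224 0.211  0.0498]
[0.0299803  0.03561883] [0.5836393  0.24797783] [0.10205433 0.10718288 0.1090731 ]
```

View pics/w2.png

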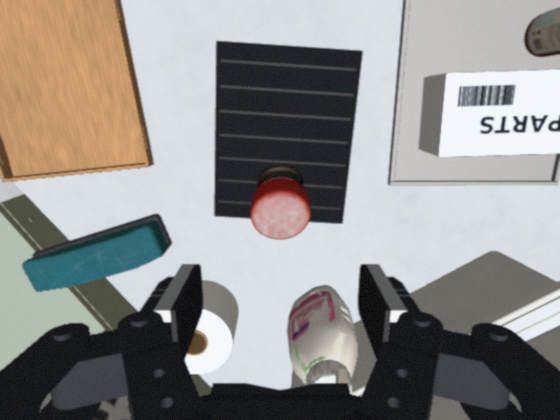

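The roll-on stands upright on the mat, cap at (280,208). Next is the dropper.

Emit:
send_rows(deltas=[[0.008, 0.014, 0, 0, 0, 0], [0.016, 0.0275, 0, 0, 0, 0], [0.02, 0.0345, 0, 0, 0, 0], [0.02, 0.0345, 0, 0, 0, 0], [0.02, 0.0345, 0, 0, 0, 0], [0.016, 0.0275, 0.01, 0, 0, 0], [0.0144, 0.0245, 0.02, 0, 0, 0], [0.008, 0.014, 0.02, 0, 0, 0], [0, 0, 0, 0, 0, 0], [0, 0, 0, 0, 0, 0]], jaw=0.4)

```text
clock: 9.75
tool_pos: [0.4004, 0.4097, 0.3066]
orientation: [[-0.947, -0.32, -0.0], [-0.32, 0.947, -0.001], [0.001, -0.0, -1.0]]
contact_force: [-0.2, 0.3, 0.5]
width: 0.0598
grip_force: 0.0
```

```bash
python3 d.py .4013 .4099 .218 198.65
python3 - <<'E'
from h import *
f=grab('wrist','w3');P=cloud(f);z=P[...,2]
a=np.radians(18.5);e=np.array([[np.cos(a),np.sin(a)],[-np.sin(a),np.cos(a)]])
for z0,z1 in((.094,.115),(.056,.068)):
    A=P[(np.hypot(P[...,0]-.401,P[...,1]-.41)<.03)&(z>z0)&(z<z1)]
    L=A[:,:2]@e.T;lo,hi=np.percentile(L,[1,99],axis=0);print(len(A),hi-lo,(lo+hi)/2@e)
E
```

```text
t 9.75 p [0.4004 0.4097 0.3066] yaw -161.35 tilt [-0.0004 -0.0005] q6 19.0 width 0.0598 F [-0.2  0.3  0.5] 
 turn_z(rad) -0.0 then shift [-0.0009 -0.0001  0.0886]
520 [0.01174328 0.01196199] [0.40125285 0.4102879 ]
907 [0.02456648 0.03128803] [0.39813795 0.40936229]
```

Emit:
send_rows(deltas=[[-0.001, 0, 0.02, 0, 0, 0], [0, 0, 0.02, 0, 0, 0], [0, 0, 0.02, 0, 0, 0], [0, 0, 0.018, 0, 0, 0], [0, 0, 0.01, 0, 0, 0], [0, 0, 0, 0, 0, 0], [0, 0, 0, 0, 0, 0]])

```text
clock: 10.68
tool_pos: [0.402, 0.4102, 0.2196]
orientation: [[-0.948, -0.319, 0.001], [-0.319, 0.948, 0.001], [-0.001, 0.001, -1.0]]
contact_force: [0.8, 0.1, 0.9]
width: 0.0596
grip_force: 0.0
```

Emit:
send_rows(deltas=[[0, 0, 0, 0, 0, 0], [0, 0, 0, 0, 0, 0], [0, 0, 0, 0, 0, 0], [0, 0, 0, 0, 0, 0], [0, 0, 0, 0, 0, 0], [0, 0, 0, 0, 0, 0]], jaw=-1)

```text
clock: 11.42
tool_pos: [0.4018, 0.4104, 0.2197]
orientation: [[-0.948, -0.32, 0.001], [-0.32, 0.948, 0.001], [-0.002, 0.001, -1.0]]
contact_force: [-0.4, 0.4, 5.3]
width: 0.0294
grip_force: 59.5
```

Emit:
send_rows(deltas=[[0, 0, -0.01, 0, 0, 0], [0, 0, -0.025, 0, 0, 0], [0, 0, -0.025, 0, 0, 0], [0, 0, -0.02, 0, 0, 0], [0, 0, -0.01, 0, 0, 0], [0, 0, 0, 0, 0, 0]])

```text
clock: 12.18
tool_pos: [0.4016, 0.4102, 0.3092]
orientation: [[-0.948, -0.32, 0.001], [-0.32, 0.948, 0.001], [-0.001, 0.0, -1.0]]
contact_force: [-0.1, -0.9, -1.4]
width: 0.03
grip_force: 59.6
```

```bash
python3 d.py .5072 .2290 .218 198.65
```

```text
t 12.175 p [0.4016 0.4102 0.3092] yaw -161.37 tilt [0.0009 0.0007] q6 19.0 width 0.03 F [-0.1 -0.9 -1.4] 
 turn_z(rad) -0.0003 then shift [-0.0421 -0.2054  0.0912]
```

Emit:
send_rows(deltas=[[-0.002, -0.01, 0, 0, 0, 0], [-0.0045, -0.022, 0, 0, 0, 0], [-0.007, -0.034, 0, 0, 0, 0], [-0.008, -0.039, 0, 0, 0, 0], [-0.008, -0.039, 0, 0, 0, 0], [-0.006, -0.0294, 0, 0, 0, 0], [-0.0045, -0.022, 0, 0, 0, 0], [-0.002, -0.01, 0, 0, 0, 0], [0, 0, 0, 0, 0, 0], [0, 0, 0, 0, 0, 0]])

```text
clock: 13.42
tool_pos: [0.5065, 0.2293, 0.3084]
orientation: [[-0.947, -0.32, -0.001], [-0.32, 0.947, 0.0], [0.001, 0.0, -1.0]]
contact_force: [-0.2, -0.1, -0.8]
width: 0.0297
grip_force: 59.6
```

Emit:
send_rows(deltas=[[0, 0, 0.02, 0, 0, 0], [0, 0, 0.025, 0, 0, 0], [0, 0, 0.022, 0, 0, 0], [0, 0, 0.012, 0, 0, 0], [0, 0, 0.006, 0, 0, 0], [0, 0, 0.003, 0, 0, 0], [0, 0, 0, 0, 0, 0], [0, 0, 0, 0, 0, 0]])

```text
clock: 14.42
tool_pos: [0.5072, 0.229, 0.2213]
orientation: [[-0.948, -0.319, 0.001], [-0.319, 0.948, 0.0], [-0.001, 0.0, -1.0]]
contact_force: [-0.4, -0.3, -0.8]
width: 0.0299
grip_force: 59.6
```

```bash
python3 d.py .5072 .2290 .2197 198.65
```

```text
t 14.425 p [0.5072 0.229  0.2213] yaw -161.37 tilt [0.0011 0.0004] q6 -2.6 width 0.0299 F [-0.4 -0.3 -0.8] 
 turn_z(rad) -0.0003 then shift [0.     0.     0.0016]
```

Emit:
send_rows(deltas=[[0, 0, 0.001, 0, 0, 0], [0, 0, 0.001, 0, 0, 0], [0, 0, 0, 0, 0, 0], [0, 0, 0, 0, 0, 0]])

```text
clock: 14.92
tool_pos: [0.5072, 0.229, 0.2197]
orientation: [[-0.948, -0.319, 0.002], [-0.319, 0.948, 0.001], [-0.002, 0.0, -1.0]]
contact_force: [-1.1, 0.2, 5.2]
width: 0.0296
grip_force: 60.2
```

Emit:
send_rows(deltas=[[0, 0, 0, 0, 0, 0], [0, 0, 0, 0, 0, 0], [0, 0, 0, 0, 0, 0], [0, 0, 0, 0, 0, 0]], jaw=0.4)

```text
clock: 15.42
tool_pos: [0.5069, 0.2289, 0.2186]
orientation: [[-0.948, -0.319, -0.0], [-0.319, 0.948, 0.0], [0.0, 0.0, -1.0]]
contact_force: [0.2, 0.3, -0.1]
width: 0.0597
grip_force: 0.0
```

Emit:
send_rows(deltas=[[0, 0, -0.02, 0, 0, 0], [0, 0, -0.04, 0, 0, 0], [0, 0, -0.04, 0, 0, 0], [0, 0, -0.04, 0, 0, 0], [0, 0, 0, 0, 0, 0], [0, 0, 0, 0, 0, 0]])

```text
clock: 16.18
tool_pos: [0.5067, 0.2288, 0.3583]
orientation: [[-0.948, -0.32, -0.0], [-0.32, 0.948, 0.0], [0.0, 0.0, -1.0]]
contact_force: [-0.4, -0.1, -0.2]
width: 0.0596
grip_force: 0.0
```

```bash
python3 d.py .4721 .3893 .36 290
python3 - <<'E'
from h import *
f=grab('wrist','w4');P=cloud(f);z=P[...,2]
a=np.radians(18.5);e=np.array([[np.cos(a),np.sin(a)],[-np.sin(a),np.cos(a)]])
for z0,z1,c in((.094,.115,(.507,.229)),(.1,.115,(.584,.249))):
    A=P[(np.hypot(P[...,0]-c[0],P[...,1]-c[1])<.035)&(z>z0)&(z<z1)]
    L=A[:,:2]@e.T;lo,hi=np.percentile(L,[1,99],axis=0);print(len(A),hi-lo,(lo+hi)/2@e,A[:,2].max())
E
```

```text
t 16.175 p [0.5067 0.2288 0.3583] yaw -161.37 tilt [-0.0003  0.    ] q6 -2.6 width 0.0596 F [-0.4 -0.1 -0.2] 
 turn_z(rad) -1.5947 then shift [-0.1626 -0.0223 -0.0017]
328 [0.01178122 0.01241261] [0.50691077 0.22885419] 0.10526020976956985
1846 [0.0289455 0.0356081] [0.58277343 0.24781734] 0.11091460363401248
```

View pics/w4.png

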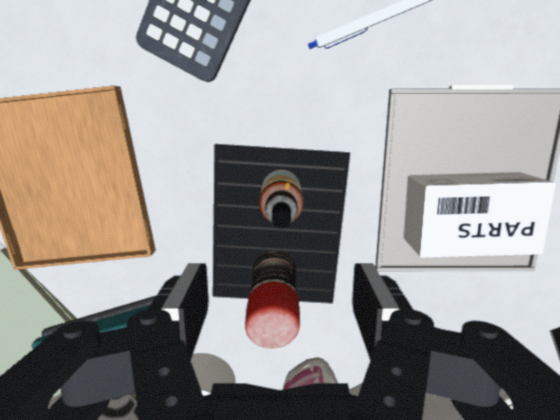

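Both bottles stand upright on the mat, the dropper at (281,210) and the roll-on at (273,312). I check clearance round the carton and refine the shipping tray pose.

Run:
```python
from h import *
P=cloud(pickle.load(open('top0.pkl','rb'))).reshape(-1,3)
d=np.hypot(P[:,0]-.472,P[:,1]-.389)
for k in(.1,.12,.14,.16,.18,.2): m=d<k;i=np.nanargmax(np.where(m,P[:,2],-1));print(k,P[i])
f=pickle.load(open('w4.pkl','rb'));Q=cloud(f);im=f['image'];h=cv2.cvtColor(im,cv2.COLOR_RGB2HSV)
u,v=np.meshgrid(range(560),range(420))
for tag in('w2','w4'):
    f=pickle.load(open(tag+'.pkl','rb'));Q=cloud(f);h=cv2.cvtColor(f['image'],cv2.COLOR_RGB2HSV)
    m=(h[...,1]>90)&(u<160)&(v<272)&(Q[...,2]<.03)
    m=cv2.morphologyEx(m.astype(np.uint8),cv2.MORPH_OPEN,np.ones((3,3)))>0
    A=Q[m];print(tag,len(A),cv2.minAreaRect((A[:,:2]*1000).astype(np.float32)),A.min(0),A.max(0))
```

```text
0.1 [0.42831182 0.33436744 0.11234223]
0.12 [0.42831182 0.33436744 0.11234223]
0.14 [0.58059765 0.45815409 0.24654358]
0.16 [0.61048379 0.43815182 0.24672362]
0.18 [0.61048379 0.43815182 0.24672362]
0.2 [0.65924258 0.3921889  0.24720185]
w2 23860 ((603.9832153320312, 65.81204223632812), (220.1798858642578, 129.52609252929688), 24.11078453063965) [ 4.86950321e-01 -7.25255649e-03 -7.02937326e-05] [0.72873742 0.16204094 0.02996803]
w4 23240 ((661.7220458984375, -51.539825439453125), (169.703369140625, 446.34283447265625), 42.974822998046875) [ 0.46977813 -0.15698249 -0.30248427] [0.87593481 0.1355101  0.01712982]
```

Emit:
send_rows(deltas=[[-0.002, 0.018, 0, 0, 0, 0], [-0.0035, 0.032, 0, 0, 0, 0], [-0.004, 0.035, 0, 0, 0, 0], [-0.0035, 0.032, 0, 0, 0, 0], [-0.0035, 0.028, 0, 0, 0, 0], [-0.002, 0.018, 0, 0, 0, 0]], jaw=1)

```text
clock: 16.98
tool_pos: [0.4713, 0.3913, 0.3575]
orientation: [[-0.947, -0.321, -0.002], [-0.321, 0.947, -0.001], [0.002, -0.0, -1.0]]
contact_force: [0.4, -0.8, 0.3]
width: 0.0852
grip_force: 0.0
```

Emit:
send_rows(deltas=[[0, 0, 0, 0, 0, -0.15], [0, 0, 0, 0, 0, -0.17], [0, 0, 0, 0, 0, -0.17], [0, 0, 0, 0, 0, -0.17], [0, 0, 0, 0, 0, -0.17], [0, 0, 0, 0, 0, -0.17], [0, 0, 0, 0, 0, -0.17], [0, 0, 0, 0, 0, -0.17], [0, 0, 0, 0, 0, -0.15], [0, 0, 0, 0, 0, -0.105], [0, 0, 0, 0, 0, 0], [0, 0, 0, 0, 0, 0]])

```text
clock: 18.48
tool_pos: [0.4723, 0.3894, 0.3584]
orientation: [[0.341, -0.94, -0.0], [-0.94, -0.341, -0.0], [0.0, 0.001, -1.0]]
contact_force: [0.3, -0.1, 0.9]
width: 0.0854
grip_force: 0.0
```

```bash
python3 d.py .4721 .3893 .187 290
python3 - <<'E'
from h import *
f=grab('wrist','w5');Q=cloud(f);z=Q[...,2]
A=Q[(np.hypot(Q[...,0]-.472,Q[...,1]-.389)<.065)&(z>.044)&(z<.053)]
print(len(A),cv2.minAreaRect((A[:,:2]*1000).astype(np.float32)))
for t,z1 in(('top0',.025),('side0',.025)):
    f=pickle.load(open(t+'.pkl','rb'));P=cloud(f);h=cv2.cvtColor(f['image'],cv2.COLOR_RGB2HSV)
    m=(h[...,1]>60)&(np.hypot(P[...,0]-.563,P[...,1]-.048)<.12)&(P[...,2]<z1)&(P[...,2]>-.01)
    k=cv2.connectedComponentsWithStats(m.astype(np.uint8));i=1+np.argmax(k[2][1:,4]);A=P[k[1]==i]
    print(t,len(A),cv2.minAreaRect((A[:,:2]*1000).astype(np.float32)))
E
```

```text
t 18.475 p [0.4723 0.3894 0.3584] yaw -70.08 tilt [-0.0005 -0.0003] q6 -77.9 width 0.0854 F [ 0.3 -0.1  0.9] 
 turn_z(rad) -0.0014 then shift [0.     0.0002 0.1714]
9559 ((472.421630859375, 389.97772216796875), (60.83401107788086, 100.21942138671875), 20.32957649230957)
top0 3188 ((564.2186279296875, 45.40936279296875), (148.06021118164062, 135.3975830078125), 24.688268661499023)
side0 3088 ((569.8287353515625, 47.491241455078125), (167.27285766601562, 129.52993774414062), 24.66974639892578)
```

View pics/w5.png

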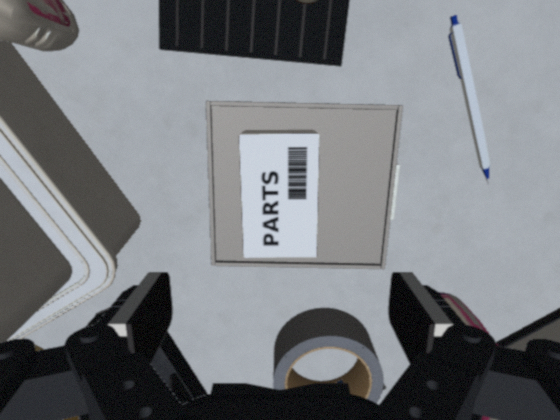

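The carton at (279,195) is centred between the fingers, with both gaps clear and the bin rim to the left at (115,265). I descend.

Emit:
send_rows(deltas=[[0, 0, 0.02, 0, 0, 0], [0, 0, 0.03, 0, 0, 0], [0, 0, 0.03, 0, 0, 0], [0, 0, 0.025, 0, 0, 0], [0, 0, 0.015, 0, 0, 0], [0, 0, 0, 0, 0, 0], [0, 0, 0, 0, 0, 0]])

```text
clock: 19.4
tool_pos: [0.4728, 0.3896, 0.2398]
orientation: [[0.342, -0.94, 0.001], [-0.94, -0.342, 0.001], [-0.0, -0.002, -1.0]]
contact_force: [-0.1, -0.1, -0.0]
width: 0.0853
grip_force: 0.0
```

Emit:
send_rows(deltas=[[0, 0, 0.015, 0, 0, 0], [0, 0, 0.015, 0, 0, 0], [0, 0, 0.012, 0, 0, 0], [0, 0, 0.007, 0, 0, 0], [0, 0, 0, 0, 0, 0], [0, 0, 0, 0, 0, 0]])

```text
clock: 20.15
tool_pos: [0.4726, 0.3894, 0.19]
orientation: [[0.342, -0.94, 0.001], [-0.94, -0.342, 0.0], [-0.0, -0.001, -1.0]]
contact_force: [-0.6, 0.2, 0.3]
width: 0.0857
grip_force: 0.0
```

Emit:
send_rows(deltas=[[0, 0, 0, 0, 0, 0], [0, 0, 0, 0, 0, 0], [0, 0, 0, 0, 0, 0], [0, 0, 0, 0, 0, 0], [0, 0, 0, 0, 0, 0]], jaw=-1)

```text
clock: 20.78
tool_pos: [0.4727, 0.3895, 0.1906]
orientation: [[0.342, -0.94, 0.001], [-0.94, -0.342, 0.001], [-0.0, -0.002, -1.0]]
contact_force: [-0.3, -0.6, 5.7]
width: 0.0593
grip_force: 66.4
```

Emit:
send_rows(deltas=[[0, 0, -0.01, 0, 0, 0], [0, 0, -0.02, 0, 0, 0], [0, 0, -0.03, 0, 0, 0], [0, 0, -0.04, 0, 0, 0], [0, 0, -0.03, 0, 0, 0], [0, 0, -0.02, 0, 0, 0], [0, 0, 0, 0, 0, 0]])

```text
clock: 21.65
tool_pos: [0.4727, 0.3895, 0.3415]
orientation: [[0.342, -0.94, 0.003], [-0.94, -0.342, 0.002], [-0.001, -0.003, -1.0]]
contact_force: [0.4, 0.3, -0.4]
width: 0.0597
grip_force: 65.8
```

```bash
python3 d.py .564 .0476 .187 204.65
```

```text
t 21.65 p [0.4727 0.3895 0.3415] yaw -69.98 tilt [0.0027 0.0018] q6 -78.0 width 0.0597 F [ 0.4  0.3 -0.4] 
 turn_z(rad) 1.49 then shift [ 0.0596 -0.3488  0.1545]
```

Emit:
send_rows(deltas=[[0, 0, 0, 0, 0, 0.09], [0, 0, 0, 0, 0, 0.14], [0, 0, 0, 0, 0, 0.17], [0, 0, 0, 0, 0, 0.17], [0, 0, 0, 0, 0, 0.17], [0, 0, 0, 0, 0, 0.17], [0, 0, 0, 0, 0, 0.17], [0, 0, 0, 0, 0, 0.17], [0, 0, 0, 0, 0, 0.14], [0, 0, 0, 0, 0, 0.1], [0, 0, 0, 0, 0, 0]])

```text
clock: 23.02
tool_pos: [0.472, 0.389, 0.3381]
orientation: [[-0.908, -0.418, -0.002], [-0.418, 0.908, -0.001], [0.003, -0.0, -1.0]]
contact_force: [-0.1, -0.0, -1.3]
width: 0.0592
grip_force: 65.7
```

Emit:
send_rows(deltas=[[0.003, -0.0175, 0, 0, 0, 0], [0.005, -0.029, 0, 0, 0, 0], [0.007, -0.041, 0, 0, 0, 0], [0.0075, -0.044, 0, 0, 0, 0], [0.0075, -0.044, 0, 0, 0, 0], [0.0075, -0.044, 0, 0, 0, 0], [0.007, -0.041, 0, 0, 0, 0], [0.007, -0.0418, 0, 0, 0, 0], [0.005, -0.029, 0, 0, 0, 0], [0.003, -0.0175, 0, 0, 0, 0], [0, 0, 0, 0, 0, 0], [0, 0, 0, 0, 0, 0]])

```text
clock: 24.52
tool_pos: [0.5634, 0.0479, 0.3396]
orientation: [[-0.909, -0.418, -0.001], [-0.418, 0.909, 0.001], [0.0, 0.001, -1.0]]
contact_force: [0.8, -0.0, -0.8]
width: 0.0588
grip_force: 65.7
```

```bash
python3 d.py .564 .0476 .1906 204.65;  python3 - <<'E'
from h import *
f=grab('wrist','w6')
E
```

```text
t 24.525 p [0.5634 0.0479 0.3396] yaw -155.3 tilt [-0.0005  0.0005] q6 -28.0 width 0.0588 F [ 0.8 -0.  -0.8] 
 turn_z(rad) 0.0008 then shift [-0.0004 -0.0006  0.149 ]
```

View pics/w6.png

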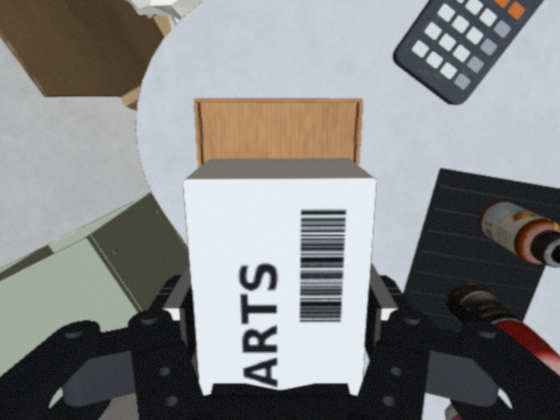

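Run:
```python
from h import *
f=pickle.load(open('w6.pkl','rb'));P=cloud(f);h=cv2.cvtColor(f['image'],cv2.COLOR_RGB2HSV)
a=np.radians(24.65);e=np.array([[np.cos(a),np.sin(a)],[-np.sin(a),np.cos(a)]])
u,v=np.meshgrid(range(560),range(420))
m=(h[...,1]>70)&(u>185)&(u<375)&(v>90)&(v<162)&(P[...,2]<.03)
A=P[m];L=(A[:,:2]-[.564,.0476])@e.T*1000
print('near edge',np.percentile(L[:,0],[.5,1,3]),'y',np.percentile(L[:,1],[.5,1,99,99.5]),np.percentile(A[:,2],[1,50,99]))
m=(u>170)&(u<390)&(v>150)&(v<260)&(P[...,2]>.12)&(P[...,2]<.25)
A=P[m];L=(A[:,:2]-[.564,.0476])@e.T*1000
print('carton near',np.percentile(L[:,0],[.5,1,3]),'y',np.percentile(L[:,1],[.5,1,99,99.5]),np.percentile(A[:,2],[1,50,99]))
```

```text
near edge [-74.80825181 -74.78092173 -74.03644946] y [-64.67537957 -64.13466816  61.91086798  62.55820644] [0.00136162 0.00315075 0.01579374]
carton near [-50.15536777 -50.11107796 -50.02668675] y [-29.74609464 -29.3280246   29.12946421  29.50251137] [0.15711097 0.19733195 0.19885724]
```

Carton and tray agree within 1 mm, so I lower it.

Emit:
send_rows(deltas=[[0, -0.001, 0.02, 0, 0, 0], [0, 0, 0.03, 0, 0, 0], [0, 0, 0.03, 0, 0, 0], [0, 0, 0.03, 0, 0, 0], [0, 0, 0.017, 0, 0, 0], [0, 0, 0.01, 0, 0, 0], [0, 0, 0.005, 0, 0, 0], [0, 0, 0.003, 0, 0, 0], [0, 0, 0, 0, 0, 0], [0, 0, 0, 0, 0, 0]])

```text
clock: 25.82
tool_pos: [0.5645, 0.0465, 0.1953]
orientation: [[-0.909, -0.417, 0.001], [-0.417, 0.909, 0.0], [-0.001, -0.0, -1.0]]
contact_force: [0.2, -0.1, -1.0]
width: 0.0592
grip_force: 65.7
```

```bash
python3 d.py .564 .0466 .1906 204.65
```

```text
t 25.825 p [0.5645 0.0465 0.1953] yaw -155.36 tilt [0.001 0.   ] q6 -28.1 width 0.0592 F [ 0.2 -0.1 -1. ] 
 turn_z(rad) -0.0001 then shift [0.0004 0.0003 0.0047]
```

Emit:
send_rows(deltas=[[0, 0, 0.002, 0, 0, 0], [0, 0, 0.0015, 0, 0, 0], [0, 0, 0.001, 0, 0, 0], [0, 0, 0.0005, 0, 0, 0], [0, 0, 0, 0, 0, 0], [0, 0, 0, 0, 0, 0]])

```text
clock: 26.58
tool_pos: [0.5641, 0.0465, 0.1906]
orientation: [[-0.909, -0.417, 0.0], [-0.417, 0.909, -0.0], [-0.0, -0.0, -1.0]]
contact_force: [-2.0, 0.0, 5.3]
width: 0.0589
grip_force: 66.5
```

Emit:
send_rows(deltas=[[0, 0, 0, 0, 0, 0], [0, 0, 0, 0, 0, 0], [0, 0, 0, 0, 0, 0], [0, 0, 0, 0, 0, 0]], jaw=0.75)

```text
clock: 27.08
tool_pos: [0.5642, 0.0465, 0.1896]
orientation: [[-0.909, -0.417, -0.0], [-0.417, 0.909, 0.0], [-0.0, 0.0, -1.0]]
contact_force: [0.3, 0.4, 0.8]
width: 0.0742
grip_force: 0.0
```

Emit:
send_rows(deltas=[[0, 0, -0.02, 0, 0, 0], [0, 0, -0.035, 0, 0, 0], [0, 0, -0.045, 0, 0, 0], [0, 0, -0.045, 0, 0, 0], [0, 0, -0.025, 0, 0, 0], [0, 0, 0, 0, 0, 0]])

```text
clock: 27.82
tool_pos: [0.5649, 0.0465, 0.362]
orientation: [[-0.909, -0.417, 0.005], [-0.417, 0.909, -0.0], [-0.004, -0.002, -1.0]]
contact_force: [0.5, -0.1, -0.2]
width: 0.0745
grip_force: 0.0
```

```bash
python3 d.py .5069 .2289 .36 198.65;  python3 - <<'E'
from h import *
f=grab('wrist','w7');P=cloud(f);z=P[...,2]
A=P[(np.hypot(P[...,0]-.564,P[...,1]-.047)<.07)&(z>.042)&(z<.055)]
print(len(A),np.median(A[:,2]),cv2.minAreaRect((A[:,:2]*1000).astype(np.float32)))
E
```

```text
t 27.825 p [0.5649 0.0465 0.362 ] yaw -155.35 tilt [ 0.0049 -0.0002] q6 -28.1 width 0.0745 F [ 0.5 -0.1 -0.2] 
 turn_z(rad) 0.1048 then shift [-0.0034  0.1914  0.002 ]
9392 0.048445351288264105 ((564.8355712890625, 46.00829315185547), (100.2031478881836, 60.809242248535156), 24.97479820251465)
```

View pics/w7.png

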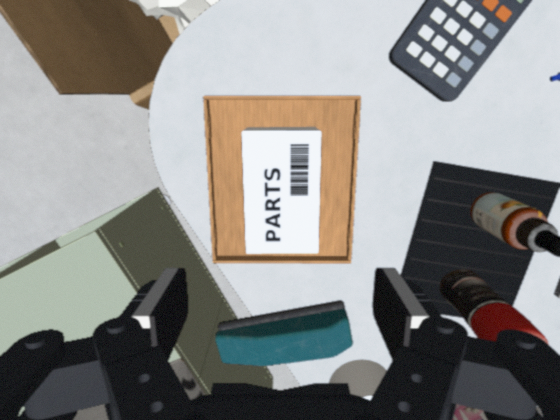

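The carton lies flat and centred in the shipping tray. Now the dropper goes back.

Emit:
send_rows(deltas=[[0, 0, 0, 0, 0, 0.05], [0, 0, 0, 0, 0, 0.0548], [-0.0004, 0.018, 0, 0, 0, 0], [-0.0005, 0.03, 0, 0, 0, 0], [-0.0005, 0.036, 0, 0, 0, 0], [-0.0005, 0.036, 0, 0, 0, 0], [-0.0005, 0.032, 0, 0, 0, 0], [-0.0005, 0.025, 0, 0, 0, 0], [-0.0005, 0.0144, 0, 0, 0, 0], [0, 0, 0, 0, 0, 0], [0, 0, 0, 0, 0, 0]], jaw=0.4)

```text
clock: 29.25
tool_pos: [0.5063, 0.2286, 0.3594]
orientation: [[-0.948, -0.32, -0.0], [-0.32, 0.948, -0.0], [0.0, -0.0, -1.0]]
contact_force: [-0.1, -0.0, 0.1]
width: 0.0599
grip_force: 0.0
```

```bash
python3 d.py .5071 .2289 .219 198.65
```

```text
t 29.25 p [0.5063 0.2286 0.3594] yaw -161.36 tilt [-0.0003 -0.0003] q6 -2.6 width 0.0599 F [-0.1 -0.   0.1] 
 turn_z(rad) -0.0002 then shift [-0.0009  0.      0.1404]
```

Emit:
send_rows(deltas=[[-0.0007, 0, 0.02, 0, 0, 0], [0, 0, 0.03, 0, 0, 0], [0, 0, 0.03, 0, 0, 0], [0, 0, 0.03, 0, 0, 0], [0, 0, 0.02, 0, 0, 0], [0, 0, 0.01, 0, 0, 0], [0, 0, 0, 0, 0, 0], [0, 0, 0, 0, 0, 0]])

```text
clock: 30.25
tool_pos: [0.5075, 0.2291, 0.2206]
orientation: [[-0.948, -0.319, 0.002], [-0.319, 0.948, 0.0], [-0.002, -0.0, -1.0]]
contact_force: [-0.4, 1.2, 0.3]
width: 0.0596
grip_force: 0.0
```

Emit:
send_rows(deltas=[[0, 0, 0, 0, 0, 0], [0, 0, 0, 0, 0, 0], [0, 0, 0, 0, 0, 0], [0, 0, 0, 0, 0, 0], [0, 0, 0, 0, 0, 0], [0, 0, 0, 0, 0, 0]], jaw=-1)

```text
clock: 31.0
tool_pos: [0.5073, 0.2294, 0.2208]
orientation: [[-0.947, -0.32, 0.002], [-0.32, 0.947, 0.001], [-0.002, -0.0, -1.0]]
contact_force: [-1.9, -0.5, 5.1]
width: 0.0297
grip_force: 59.4
```

Emit:
send_rows(deltas=[[0, 0, -0.01, 0, 0, 0], [0, 0, -0.025, 0, 0, 0], [0, 0, -0.025, 0, 0, 0], [0, 0, -0.01, 0, 0, 0], [0, 0, 0, 0, 0, 0], [0, 0, 0, 0, 0, 0]])

```text
clock: 31.75
tool_pos: [0.5065, 0.2291, 0.2887]
orientation: [[-0.948, -0.32, -0.002], [-0.32, 0.948, -0.0], [0.002, 0.0, -1.0]]
contact_force: [0.6, -0.1, -0.5]
width: 0.0298
grip_force: 59.6
```

```bash
python3 d.py .4016 .4103 .2197 198.65
```

```text
t 31.75 p [0.5065 0.2291 0.2887] yaw -161.35 tilt [-0.0015 -0.0004] q6 -2.6 width 0.0298 F [ 0.6 -0.1 -0.5] 
 turn_z(rad) -0.0 then shift [0.0414 0.2053 0.069 ]
```

Emit:
send_rows(deltas=[[0.002, 0.01, 0, 0, 0, 0], [0.0045, 0.022, 0, 0, 0, 0], [0.007, 0.034, 0, 0, 0, 0], [0.008, 0.039, 0, 0, 0, 0], [0.008, 0.039, 0, 0, 0, 0], [0.006, 0.0294, 0, 0, 0, 0], [0.0045, 0.022, 0, 0, 0, 0], [0.0014, 0.0099, 0, 0, 0, 0], [0, 0, 0, 0, 0, 0], [0, 0, 0, 0, 0, 0]])

```text
clock: 33.0
tool_pos: [0.4023, 0.41, 0.2895]
orientation: [[-0.948, -0.319, -0.0], [-0.319, 0.948, -0.0], [0.0, -0.0, -1.0]]
contact_force: [0.7, -0.2, -0.7]
width: 0.0297
grip_force: 59.6
```

Emit:
send_rows(deltas=[[0, 0, 0.015, 0, 0, 0], [0, 0, 0.02, 0, 0, 0], [0, 0, 0.015, 0, 0, 0], [0, 0, 0.008, 0, 0, 0], [0, 0, 0.004, 0, 0, 0], [0, 0, 0, 0, 0, 0], [0, 0, 0, 0, 0, 0], [0, 0, 0, 0, 0, 0]])

```text
clock: 34.0
tool_pos: [0.4022, 0.4107, 0.2283]
orientation: [[-0.947, -0.32, 0.001], [-0.32, 0.947, 0.001], [-0.001, 0.0, -1.0]]
contact_force: [0.4, -0.1, -1.4]
width: 0.0295
grip_force: 59.6
```

```bash
python3 d.py .4017 .4104 .2208 198.65
```

```text
t 34.0 p [0.4022 0.4107 0.2283] yaw -161.35 tilt [0.0009 0.0007] q6 18.9 width 0.0295 F [ 0.4 -0.1 -1.4] 
 turn_z(rad) 0.0 then shift [ 0.0006 -0.0001  0.0075]
```

Emit:
send_rows(deltas=[[0.0005, 0, 0.003, 0, 0, 0], [0, 0, 0.002, 0, 0, 0], [0, 0, 0.001, 0, 0, 0], [0, 0, 0, 0, 0, 0]])

```text
clock: 34.5
tool_pos: [0.4015, 0.4103, 0.2216]
orientation: [[-0.948, -0.32, -0.0], [-0.32, 0.948, -0.0], [0.0, -0.0, -1.0]]
contact_force: [-0.8, -1.1, -0.5]
width: 0.0296
grip_force: 59.6
```

Emit:
send_rows(deltas=[[0, 0, 0.0007, 0, 0, 0], [0, 0, 0.0006, 0, 0, 0], [0, 0, 0.0004, 0, 0, 0], [0, 0, 0, 0, 0, 0], [0, 0, 0, 0, 0, 0]])

```text
clock: 35.12
tool_pos: [0.4017, 0.4104, 0.2209]
orientation: [[-0.948, -0.32, 0.001], [-0.32, 0.948, 0.001], [-0.001, 0.0, -1.0]]
contact_force: [-0.9, -0.4, 6.0]
width: 0.03
grip_force: 60.3
```

Contact. I release, rise, check the spot, then go to the roll-on.

Emit:
send_rows(deltas=[[0, 0, 0, 0, 0, 0], [0, 0, 0, 0, 0, 0], [0, 0, 0, 0, 0, 0], [0, 0, 0, 0, 0, 0]], jaw=0.4)

```text
clock: 35.62
tool_pos: [0.4015, 0.4103, 0.2199]
orientation: [[-0.948, -0.32, -0.0], [-0.32, 0.948, -0.0], [0.0, -0.0, -1.0]]
contact_force: [-1.3, -0.4, 0.3]
width: 0.0597
grip_force: 0.0
```

Emit:
send_rows(deltas=[[0, 0, -0.02, 0, 0, 0], [0, 0, -0.04, 0, 0, 0], [0, 0, -0.04, 0, 0, 0], [0, 0, -0.04, 0, 0, 0], [0, 0, 0, 0, 0, 0], [0, 0, 0, 0, 0, 0]])

```text
clock: 36.38
tool_pos: [0.4014, 0.4102, 0.3595]
orientation: [[-0.948, -0.32, -0.0], [-0.32, 0.948, -0.0], [0.0, -0.0, -1.0]]
contact_force: [-0.1, -0.3, -0.1]
width: 0.0598
grip_force: 0.0
```

```bash
python3 d.py .5835 .2485 .36 198.65
python3 - <<'E'
from h import *
f=grab('wrist','w8');P=cloud(f);z=P[...,2]
a=np.radians(18.5);e=np.array([[np.cos(a),np.sin(a)],[-np.sin(a),np.cos(a)]])
A=P[(np.hypot(P[...,0]-.401,P[...,1]-.41)<.03)&(z>.094)&(z<.115)]
L=A[:,:2]@e.T;lo,hi=np.percentile(L,[1,99],axis=0);print(len(A),hi-lo,(lo+hi)/2@e,A[:,2].max())
E
```

```text
t 36.375 p [0.4014 0.4102 0.3595] yaw -161.36 tilt [-0.0003 -0.0002] q6 19.0 width 0.0598 F [-0.1 -0.3 -0.1] 
 turn_z(rad) -0.0002 then shift [-0.1208 -0.2114 -0.0005]
327 [0.01173456 0.01246337] [0.40145033 0.4101438 ] 0.10621436964176764
```

Emit:
send_rows(deltas=[[-0.008, -0.014, 0, 0, 0, 0], [-0.0155, -0.027, 0, 0, 0, 0], [-0.02, -0.035, 0, 0, 0, 0], [-0.02, -0.035, 0, 0, 0, 0], [-0.02, -0.035, 0, 0, 0, 0], [-0.0155, -0.027, 0, 0, 0, 0], [-0.0145, -0.0245, 0, 0, 0, 0], [-0.0075, -0.014, 0, 0, 0, 0], [0, 0, 0, 0, 0, 0], [0, 0, 0, 0, 0, 0]], jaw=0.5)

```text
clock: 37.67
tool_pos: [0.5833, 0.2489, 0.3597]
orientation: [[-0.947, -0.32, -0.001], [-0.32, 0.947, 0.0], [0.001, 0.0, -1.0]]
contact_force: [-0.6, 1.5, -0.9]
width: 0.0643
grip_force: 0.0
```

```bash
python3 d.py .584 .2486 .227 198.65
```

```text
t 37.675 p [0.5833 0.2489 0.3597] yaw -161.33 tilt [-0.001   0.0001] q6 -2.8 width 0.0643 F [-0.6  1.5 -0.9] 
 turn_z(rad) 0.0004 then shift [-0.0006 -0.0005  0.1327]
```

Emit:
send_rows(deltas=[[0, 0, 0.02, 0, 0, 0], [0, 0, 0.03, 0, 0, 0], [0, 0, 0.03, 0, 0, 0], [0, 0, 0.03, 0, 0, 0], [0, 0, 0.015, 0, 0, 0], [0, 0, 0.007, 0, 0, 0], [0, 0, 0, 0, 0, 0], [0, 0, 0, 0, 0, 0]])

```text
clock: 38.67
tool_pos: [0.5843, 0.2488, 0.2293]
orientation: [[-0.948, -0.32, 0.002], [-0.32, 0.948, 0.001], [-0.002, -0.0, -1.0]]
contact_force: [-0.5, -0.0, 0.1]
width: 0.0643
grip_force: 0.0
```

Emit:
send_rows(deltas=[[0, 0, 0, 0, 0, 0], [0, 0, 0, 0, 0, 0], [0, 0, 0, 0, 0, 0], [0, 0, 0, 0, 0, 0], [0, 0, 0, 0, 0, 0], [0, 0, 0, 0, 0, 0]], jaw=-1)

```text
clock: 39.42
tool_pos: [0.5843, 0.2488, 0.2292]
orientation: [[-0.948, -0.32, 0.002], [-0.32, 0.948, 0.001], [-0.002, 0.0, -1.0]]
contact_force: [-0.0, -0.7, 6.0]
width: 0.0379
grip_force: 60.7
```

Emit:
send_rows(deltas=[[0, 0, -0.01, 0, 0, 0], [0, 0, -0.025, 0, 0, 0], [0, 0, -0.025, 0, 0, 0], [0, 0, -0.01, 0, 0, 0], [0, 0, 0, 0, 0, 0], [0, 0, 0, 0, 0, 0]])

```text
clock: 40.17
tool_pos: [0.5834, 0.2484, 0.2968]
orientation: [[-0.948, -0.32, -0.002], [-0.32, 0.948, -0.0], [0.002, 0.0, -1.0]]
contact_force: [-0.1, -0.5, -1.5]
width: 0.038
grip_force: 60.3
```

```bash
python3 d.py .4278 .3339 .2278 198.65
```

```text
t 40.175 p [0.5834 0.2484 0.2968] yaw -161.36 tilt [-0.0018 -0.0005] q6 -2.8 width 0.038 F [-0.1 -0.5 -1.5] 
 turn_z(rad) -0.0001 then shift [0.1201 0.1307 0.069 ]
```

Emit:
send_rows(deltas=[[0.008, 0.0085, 0, 0, 0, 0], [0.016, 0.0175, 0, 0, 0, 0], [0.02, 0.022, 0, 0, 0, 0], [0.024, 0.026, 0, 0, 0, 0], [0.022, 0.024, 0, 0, 0, 0], [0.016, 0.0175, 0, 0, 0, 0], [0.0095, 0.011, 0, 0, 0, 0], [0.004, 0.0045, 0, 0, 0, 0], [0, 0, 0, 0, 0, 0], [0, 0, 0, 0, 0, 0]])

```text
clock: 41.42
tool_pos: [0.4294, 0.3343, 0.298]
orientation: [[-0.948, -0.319, 0.001], [-0.319, 0.948, 0.0], [-0.001, -0.0, -1.0]]
contact_force: [0.5, -0.1, -0.5]
width: 0.038
grip_force: 60.3
```

Emit:
send_rows(deltas=[[0, 0, 0.015, 0, 0, 0], [0, 0, 0.02, 0, 0, 0], [0, 0, 0.015, 0, 0, 0], [0, 0, 0.008, 0, 0, 0], [0, 0, 0.003, 0, 0, 0], [0, 0, 0, 0, 0, 0], [0, 0, 0, 0, 0, 0], [0, 0, 0, 0, 0, 0]])

```text
clock: 42.42
tool_pos: [0.4289, 0.3347, 0.2375]
orientation: [[-0.948, -0.32, 0.001], [-0.32, 0.948, 0.001], [-0.001, 0.0, -1.0]]
contact_force: [-0.2, -1.1, -1.5]
width: 0.0384
grip_force: 60.3
```

```bash
python3 d.py .4281 .3342 .2292 198.65
```

```text
t 42.425 p [0.4289 0.3347 0.2375] yaw -161.35 tilt [0.001  0.0006] q6 10.9 width 0.0384 F [-0.2 -1.1 -1.5] 
 turn_z(rad) -0.0001 then shift [ 0.0009 -0.0002  0.0083]
```

Emit:
send_rows(deltas=[[0.0008, 0, 0.003, 0, 0, 0], [0, 0, 0.002, 0, 0, 0], [0, 0, 0.0015, 0, 0, 0], [0, 0, 0, 0, 0, 0]])

```text
clock: 42.92
tool_pos: [0.4279, 0.3342, 0.2303]
orientation: [[-0.948, -0.32, -0.0], [-0.32, 0.948, -0.0], [0.0, -0.0, -1.0]]
contact_force: [-0.3, -1.1, -0.8]
width: 0.0381
grip_force: 60.3
```

Emit:
send_rows(deltas=[[0, 0, 0.0007, 0, 0, 0], [0, 0, 0.0006, 0, 0, 0], [0, 0, 0.0006, 0, 0, 0], [0, 0, 0, 0, 0, 0], [0, 0, 0, 0, 0, 0]])

```text
clock: 43.55
tool_pos: [0.428, 0.3343, 0.2292]
orientation: [[-0.948, -0.32, 0.001], [-0.32, 0.948, 0.0], [-0.001, 0.0, -1.0]]
contact_force: [-2.1, -0.6, 4.9]
width: 0.038
grip_force: 60.8
```

Emit:
send_rows(deltas=[[0, 0, 0, 0, 0, 0], [0, 0, 0, 0, 0, 0], [0, 0, 0, 0, 0, 0], [0, 0, 0, 0, 0, 0]], jaw=0.5)

```text
clock: 44.05
tool_pos: [0.4279, 0.3342, 0.2284]
orientation: [[-0.948, -0.32, -0.0], [-0.32, 0.948, -0.0], [0.0, 0.0, -1.0]]
contact_force: [-0.0, -0.1, 0.9]
width: 0.0642
grip_force: 0.0
```

Emit:
send_rows(deltas=[[0, 0, -0.02, 0, 0, 0], [0, 0, -0.04, 0, 0, 0], [0, 0, -0.04, 0, 0, 0], [0, 0, -0.05, 0, 0, 0], [0, 0, -0.03, 0, 0, 0], [0, 0, 0, 0, 0, 0], [0, 0, 0, 0, 0, 0]])

```text
clock: 44.92
tool_pos: [0.4277, 0.3341, 0.4077]
orientation: [[-0.948, -0.32, -0.001], [-0.32, 0.948, -0.001], [0.001, -0.0, -1.0]]
contact_force: [0.5, -0.4, -0.6]
width: 0.0645
grip_force: 0.0
```

Run:
```python
from h import *
f=grab('wrist','w9');P=cloud(f);z=P[...,2]
a=np.radians(18.5);e=np.array([[np.cos(a),np.sin(a)],[-np.sin(a),np.cos(a)]])
for z0,c in((.094,(.401,.41)),(.1,(.428,.334))):
    A=P[(np.hypot(P[...,0]-c[0],P[...,1]-c[1])<.03)&(z>z0)&(z<.115)]
    L=A[:,:2]@e.T;lo,hi=np.percentile(L,[1,99],axis=0);print(len(A),hi-lo,(lo+hi)/2@e,A[:,2].max())
grab('side','side9')
```

```text
244 [0.01221674 0.01194468] [0.40173344 0.40965078] 0.10543782551702302
1639 [0.03015131 0.03598681] [0.42735411 0.33394871] 0.11046049937304109
```

View pics/side9.png

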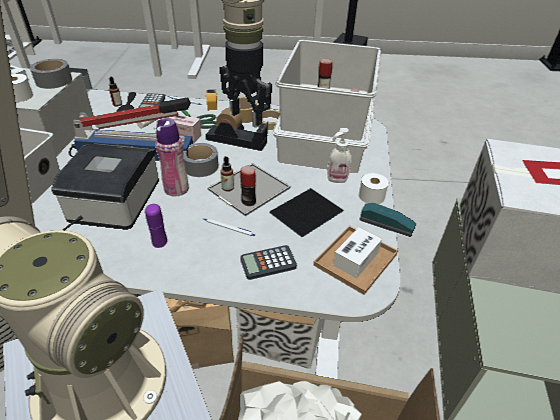

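The bottles are back within 1 mm of their start spots, at (227,175) and (248,187). The carton is in the shipping tray at (357,252), and the other things have not moved. I hand the job in.

```bash
python3 -c "
from plant import r
print(r.finish_job())"
```

```text
the job is handed in; nothing more can be done
None
```

The job is done and handed in at about 45 s: the carton lies flat and centred in the shipping tray with its long side along the tray's, and both bottles stand upright within about 1 mm of where they started, with nothing else moved.

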